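# Lock the canvas stop

## Task

Lock the red stop knob beside the canvas on the board: push it along its L-shaped slot to the corner, then turn the corner and push it fully home to the end of the short leg. Use the fingertips to push it, never lift it out of its slot, and leave it there with the hand clear. Do not shift or lift the canvas, the jar and the eraser on the board, or the paint tubes and tape roll beside it.

Things in the scene. Friction and masses are not known exactly. Their poses are not given: they have to be found in the camera images.
- canvas_board: Fixed plywood board, 250 (x) x 340 (y) x 20 mm; origin at the centre of its underside, x away from the robot, y left (turned up to 0.25 rad). Fences 18 mm tall on its left edge and the left half of its far edge. L-slot 18 mm wide, 17 mm deep in its right half: long leg at x -0.030 from y -0.135 to the corner at y -0.023; short leg at y -0.023 from the corner to x 0.025.
- slot_start (a point): Centre line of the slot at the right-hand beginning of the long leg, on the board's top face; axes as the board's.
- slot_corner (a point): Where the centre lines of the two legs meet, on the board's top face. The long leg ends here at a wall: the knob's centre can go 2 mm past this point. Axes as the board's.
- slot_end (a point): Centre line of the slot at the closed far end of the short leg, on the board's top face; the knob's centre can go 2 mm past this point. A brass dot 23 mm beyond marks it. Axes as the board's.
- stop_knob: Loose knob, about 150 g: dark foot 44 mm across, 10 mm tall, lying on the board; on it a red cylinder 32 mm across up to 44 mm above the board; below, a pin 14 mm across, 14 mm long, in the slot. Origin on its axis at the foot's underside, z up. Starts in the long leg, 0 to 35 mm from slot_start. About 1 N slides it; a finger 16 mm above the board pushes it without tipping.
- canvas: Small blue canvas lying loose on the left half of the board against or close to the fences, 196 x 151 x 22 mm, origin at the centre of its underside; its right edge is about 4 mm from the knob's foot when the knob is in the short leg.
- pigment_jar: Bystander: jar of yellow pigment with a white lid, 48 mm in diameter, 65 mm tall, loose on the far right part of the board; origin at the centre of its underside.
- eraser: Bystander: eraser in a blue and white sleeve, 24 x 58 x 13 mm, loose on the board between jar and canvas, beyond the end of the slot; origin at the centre of its underside.
- red_tube: Bystander: red paint tube lying loose on the table to the right, 36 x 109 x 25 mm, origin at the centre of its underside.
- yellow_tube: Bystander: yellow paint tube lying loose on the table to the right, 36 x 121 x 25 mm, origin at the centre of its underside.
- tape_roll: Bystander: roll of masking tape lying flat on the table to the right, 100 mm in diameter, 24 mm tall, origin at the centre of its underside.
Mind the look-alikes: they are no part of the job. Of the things that look like the stop_knob, the smaller one is meant.

How it is judged:
On the way:
1. the knob has been pushed along the long leg into the corner (y of stop_knob in the frame of slot_corner above -0.008 m and x of stop_knob in the frame of slot_corner below 0.008 m).
At the end, for the whole second after the job is handed in: The knob stands upright and at rest at the end of the short leg, its axis within 6 mm of slot_end, its foot flat on the board (within 3 mm) (horizontal distance between stop_knob and slot_end below 0.006 m and z of stop_knob in the frame of slot_end below 0.003 m and angle between stop_knob's own z axis and vertical below 0.1 rad and linear speed of stop_knob below 0.01 m/s); the robot touches nothing.
It fails at once if the knob is lifted more than 6 mm off the board (z of stop_knob in the frame of slot_corner above 0.006 m).
It fails at once if the canvas is shifted or lifted by more than 12 mm (distance of canvas from where it was at the start of the episode above 0.012 m).
It fails at once if the jar or the eraser is shifted or lifted by more than 15 mm (distance of any of pigment_jar, eraser from where it was at the start of the episode above 0.015 m).
It fails at once if a paint tube or the tape roll is shifted or lifted by more than 20 mm (distance of any of red_tube, yellow_tube, tape_roll from where it was at the start of the episode above 0.02 m).
It also fails if it takes over 40 s, if anything falls off the work surface, if the arm or the gripper's body presses on something with over 40 N, if the wrist force passes 120 N, or if a joint passes its speed limit or range.

## Robot

A 6-joint arm with a two-finger parallel gripper is mounted at the origin on a cart in front of the work surface, level with it; the furniture and walls round the work are solid. World frame = base frame: x ahead of the robot, y to its left, z up, the work surface at z = 0. Lengths are in m, angles in rad, forces in N, time in s.
With the tool pointing down it reaches from about 0.3 to 0.875 m from the base axis. Payload 6.4 kg.
Tool frame: the origin (TCP) lies between the finger pads; the fingertips stand ctrl.tip_extent ahead of it and the grasp point (between the pads) is the TCP (ctrl.tip_extent is the distance from the TCP to the fingertips, in m); z points along the fingers, y is the line along which they close (so a half turn about z gives the same grasp; the last joint's range is limited). The gripper opens to 85 mm and grips with 20 to 120 N. Pads are 22 mm wide; open, the fingers measure 114 mm over their backs; the gripper's body (76 mm by 85 mm) begins 54 mm behind the grasp point. The pads swing forward as they close: fully open they stand 13 mm farther back than shut.
Start: joints at [1.02, 0.181, 1.607, -0, 1.354, -0.206], TCP at [0.194, 0.541, 0.25] pointing down, gripper open.
Joint ranges: [-2.99, 2.99], [-0.89, 2.07], [0.3, 2.58], [-1.14, 4.28], [0, 2.63], [-3.12, 3.12]. Speed limits (rad/s): [2.57, 2.57, 3.01, 3.14, 3.14, 3.14].

## Interface

Orientations are given as a unit quaternion [w, x, y, z].
In Python, from bench import ctrl gives the robot as it stands.
- The arm moves only by the tool send_rows, never from a script. Its arguments are lists of equal length, an entry for each row: "dr": the turn, a rotation vector about the tool's x, y, z in units of 6 degrees (1.0 is 6 degrees), a list of three; "xyz": the shift along the tool's x, y, z in cm, a list of three; "jaw": the opening in per cent of the stroke, from 0 (shut) to 100 (fully open). In form: {"dr": [[wx, wy, wz], ...], "xyz": [[dx, dy, dz], ...], "jaw": [jaw, ...]}. A call has exactly 8 rows; each row is the pose to reach, as a shift and turn from the pose commanded when the call began, along the tool's axes at that moment; what a row does not reach only later rows make up. A row lasts 1/8 s, in which the tool goes at most 62.5 mm and 10.7 degrees, less where a joint would pass 70% of its speed; a pose out of reach is approached as far as the arm can. A call with a gripper value outside its range is refused whole. The fingers move at their own pace and stop on an object; the grip force is fixed at half the most. Time passes only in rows, so rows that repeat a pose let the fingers close, or fill a call up. It gives the time, the measured TCP pose, the force, the opening and the grip force at its end, in the units of the state.
- ctrl.get_obs(): the state, without advancing time (a new reading comes with each control period).
- ctrl.camera(name): name is "scene" or "side" or "wrist"; returns the picture (480x640x3 uint8, red, green, blue); there is no depth.
- ctrl.calibration(name): a dict with "camera_matrix" (3x3 intrinsics, pixels), "D" ([k1, k2, p1, p2, k3] as OpenCV has them; the pictures are not rectified), "world_from_camera" (4x4, takes a point from camera to world coordinates). Camera axes: x right, y up, looking along -z (the intrinsics and any distortion apply to the point x, -y, -z); pixel columns grow to the right and rows downward; lengths in m; the calibration is good to about 2 mm. A picture is of the moment at which its call begins: read the wrist's pose just before it. calibration takes no time and is no camera call; for the wrist camera it gives the pose at the moment of the call.
- ctrl.hand_in(): hands the job in; it is judged then, once.
The state is a dict: "time_s": time; "q": joint angles; "dq": joint speeds; "joint_efforts": joint torques, N m; "eef_pos": TCP position; "eef_rot": TCP orientation; "wrist_force": force on the tool from outside, world axes, zero at the start; "torque": the same for the moment, N m; "opening": opening from 0.0 (shut) to 1.0 (fully open); "grasp_force": force on a finger pad.
Only numpy, scipy, OpenCV 4.12 (cv2) and the standard library are available. Lean on these libraries where they do the work, as an engineer would, in place of code of your own. Each camera call takes 0.05 s, during which the arm holds its last target. There are 200 camera calls.

## Working session

There is one attempt and no reset: what is moved stays moved. The work goes in short steps, Python scripts to look and compute and a tool call to move; the robot and the scene stay as the last step left them, time stands still between calls to the robot, and variables do not carry over. Pictures are saved under pics/ and viewed, at most 10 in all, crops included, and the job is handed in when it is done.

Besides the shell and the picture viewer there is one more tool, called after "Emit:" as a command line: name --argument value ..., lists and objects as JSON in quotes. send_rows: Moves the arm, as the interface text tells. Its arguments: {"type":"object","properties":{"dr":{"type":"array","items":{"type":"array","items":{"type":"number"}}},"xyz":{"type":"array","items":{"type":"array","items":{"type":"number"}}},"jaw":{"type":"array","items":{"type":"number"}}},"required":["dr","xyz","jaw"]}

```bash
mkdir -p pics; python3 - <<'E'
from bench import ctrl
import cv2,numpy as np
for n in("scene","side"):
    im=ctrl.camera(n); cv2.imwrite(f"pics/{n}0.png",im[:,:,::-1])
    c=ctrl.calibration(n); print(n,np.round(c["camera_matrix"],1).tolist(),np.round(c["D"],3),np.round(c["world_from_camera"],3).tolist())
o=ctrl.get_obs();print(o["time_s"],o["eef_pos"],o["eef_rot"],ctrl.tip_extent)
E
```

```text
scene [[535.7, 0.0, 315.6], [0.0, 535.7, 248.5], [0.0, 0.0, 1.0]] [0.046 0.    0.    0.    0.   ] [[0.747, 0.456, -0.483, -0.075], [-0.665, 0.523, -0.534, -0.708], [0.009, 0.72, 0.694, 0.909], [0.0, 0.0, 0.0, 1.0]]
side [[471.9, 0.0, 319.9], [0.0, 471.9, 240.8], [0.0, 0.0, 1.0]] [-0.125  0.     0.     0.     0.   ] [[0.943, 0.125, -0.308, 0.167], [-0.332, 0.309, -0.891, -1.042], [-0.016, 0.943, 0.333, 0.444], [0.0, 0.0, 0.0, 1.0]]
0.1 [0.19408769 0.54074292 0.24946654] [-3.00447408e-04  1.71544756e-01  9.85175995e-01 -7.51376405e-04] 0.019
```

View pics/scene0.png

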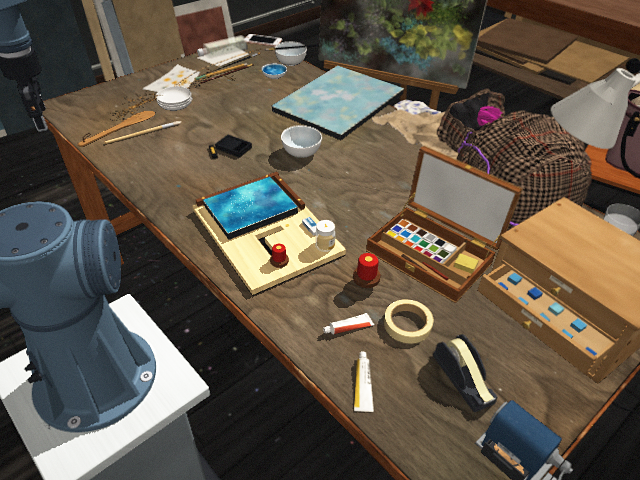

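View pics/side0.png

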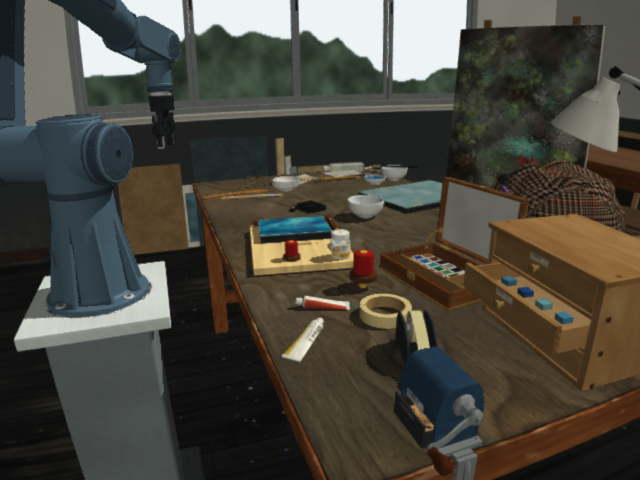

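The scene view has two candidates: a small red knob on the board at (279,254), and a larger red one on the table at (367,267), which also shows in the side view at (364,263). The smaller one on the board is the target. I'll check it in a close crop, which also gives me the board corners.

```bash
python3 - <<'E'
import cv2
im=cv2.imread("pics/scene0.png")[165:300,185:365]
cv2.imwrite("pics/crop0.png",cv2.resize(im,None,fx=4.4,fy=4.4,interpolation=cv2.INTER_CUBIC))
E
```

```text
(no output)
```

View pics/crop0.png

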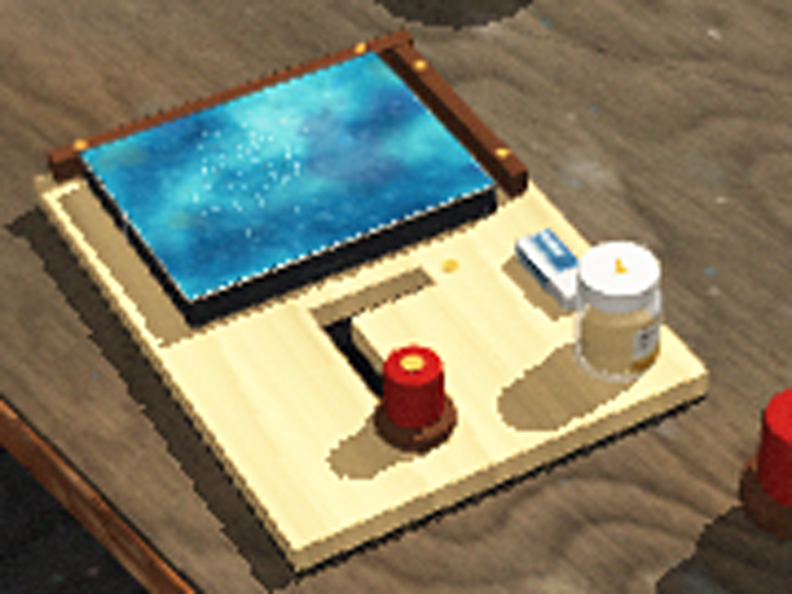

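The crop shows the smaller red knob in the long leg, with its top at crop (413,363). The brass dot is at (450,266), the near-right board corner at (295,555), the far-right at (707,375), and the near-left at (40,192).

```bash
cat > h.py <<'E'
from bench import ctrl
import cv2,numpy as np
from scipy.spatial.transform import Rotation as R
def ray(n,px,z,c=None):
    c=c or ctrl.calibration(n); M=c["world_from_camera"]
    p=cv2.undistortPoints(np.array(px,float).reshape(-1,1,2),np.array(c["camera_matrix"]),np.array(c["D"])).reshape(-1,2)
    d=np.c_[p[:,0],-p[:,1],-np.ones(len(p))]@np.array(M)[:3,:3].T; o=np.array(M)[:3,3]
    return (o+d*((z-o[2])/d[:,2])[:,None])[:,:2]
def fit(b,w):
    b=np.array(b);w=np.array(w);B=b-b.mean(0);W=w-w.mean(0)
    th=np.arctan2((B[:,0]*W[:,1]-B[:,1]*W[:,0]).sum(),(B*W).sum())
    r=np.array([[np.cos(th),-np.sin(th)],[np.sin(th),np.cos(th)]])
    t=w.mean(0)-r@b.mean(0); return th,r,t,(w-t)@r-b
E
python3 - <<'E'
from h import *
f=lambda L:np.array(L)/4.4+[185-.4,165-.4]
b=[(-.125,-.17),(.125,-.17),(-.125,.17),(.048,-.023),(-.039,-.014),(.034,-.014)]
w=ray("scene",f([(295,555),(707,375),(40,192),(450,266),(312,317),(420,270)]),.02)
th,r,t,res=fit(b,w);print(th,t,np.round(res*1000,1).tolist())
k=ray("scene",f([(413,363)]),.064)
print("knob",k,(k-t)@r)
for n,p in dict(start=(-.03,-.135),corner=(-.03,-.023),end=(.025,-.023)).items(): print(n,r@p+t)
# other objects
print("jar lid",(ray("scene",f([(619,268)]),.085)-t)@r, "canvas right corners",(ray("scene",f([(190,298),(495,187)]),.042)-t)@r,"eraser",(ray("scene",f([(549,262)]),.033)-t)@r)
# side view knob top
im=ctrl.camera("side");hsv=cv2.cvtColor(im,cv2.COLOR_RGB2HSV)
m=((hsv[...,0]<6)|(hsv[...,0]>174))&(hsv[...,1]>170)&(hsv[...,2]>60)
n,l,s,c=cv2.connectedComponentsWithStats(m.astype(np.uint8))
for i in range(1,n):
    if s[i,4]>40: print(s[i],c[i], ray("side",[c[i]],.044))
o=ctrl.get_obs();print(R.from_quat(np.roll(o["eef_rot"],-1)).as_matrix().round(3))
E
```

```text
-0.1650348380684445 [0.50124252 0.11212584] [[-1.4, 2.4], [-2.1, 0.9], [2.4, -6.8], [0.9, 4.1], [1.4, -1.8], [-1.3, 1.1]]
knob [[4.53136475e-01 2.90153700e-04]] [[-0.02907929 -0.11821932]]
start [ 0.44947144 -0.01611126]
corner [0.46787155 0.09436695]
end [0.52212424 0.08533118]
jar lid [[ 0.08867611 -0.13155706]] canvas right corners [[-0.09672713  0.01050613]
 [ 0.09335453  0.00510731]] eraser [[ 0.09090097 -0.05795456]]
[286 240  12  17 167] [291.08383234 248.54491018] [[0.45349785 0.00359142]]
[354 249  20  27 453] [363.56953642 262.82781457] [[ 0.57952585 -0.14620286]]
[305 301  41   8 152] [321.29605263 305.13815789] [[ 0.42192586 -0.30621287]]
[[-0.941  0.338 -0.001]
 [ 0.338  0.941 -0.001]
 [ 0.    -0.001 -1.   ]]
```

Emit:
send_rows --dr '[[0,0,-0.2],[0,0,-0.4],[0,0,-0.6],[0,0,-0.8],[0,0,-1.0],[0,0,-1.2],[0,0,-1.5],[0,0,-1.7]]' --xyz '[[-3,-3,0],[-7,-7,0],[-11,-11,0],[-15,-15,0],[-19,-19,0],[-23,-23,0],[-27,-27,0],[-30,-30,0]]' --jaw '[0,0,0,0,0,0,0,0]'

```text
time_s: 1.15
eef_pos: [0.3758, 0.1554, 0.2503]
eef_rot: [0.0, 0.084, 0.997, -0.0]
wrist_force: [0.4, 0.5, 0.6]
opening: 0.001
grasp_force: 0.0
```

Emit:
send_rows --dr '[[0,0,0],[0,0,0],[0,0,0],[0,0,0],[0,0,0],[0,0,0],[0,0,0],[0,0,0]]' --xyz '[[-1,-2,0],[-2,-4,0],[-3,-6,0],[-4,-8,0],[-5.5,-10,0],[-6.5,-11.5,0],[-6.5,-11.5,0],[-6.5,-11.5,0]]' --jaw '[0,0,0,0,0,0,0,0]'

```text
time_s: 2.15
eef_pos: [0.4199, 0.0337, 0.2501]
eef_rot: [-0.0, 0.083, 0.997, 0.0]
wrist_force: [-0.4, -0.7, -0.1]
opening: -0.001
grasp_force: 0.0
```

```bash
python3 - <<'E'
from h import *
import pickle
o=ctrl.get_obs();c=ctrl.calibration("wrist");im=ctrl.camera("wrist")
cv2.imwrite("pics/w0.png",im[:,:,::-1]);pickle.dump(c,open("w0.pkl","wb"))
print(o["eef_pos"],np.round(c["world_from_camera"],3).tolist(),ctrl.tip_extent)
E
```

```text
[0.41992748 0.03370223 0.25009358] [[0.165, -0.941, -0.296, 0.344], [0.986, 0.157, 0.049, 0.047], [-0.0, -0.3, 0.954, 0.373], [0.0, 0.0, 0.0, 1.0]] 0.019
```

View pics/w0.png

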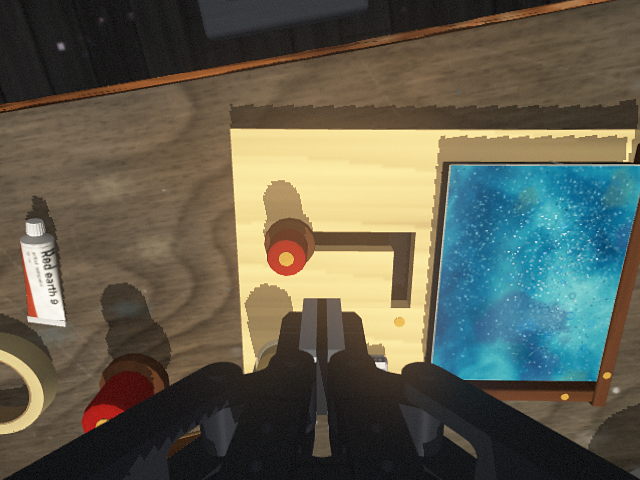

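The wrist view shows the near-right board corner at (231,129), the knob top at (287,259), and the brass dot at (399,322). The outer slot corner is at (414,232), and the end of the short leg runs from (391,307) to (410,307).

```bash
python3 - <<'E'
from h import *
import pickle
c=pickle.load(open("w0.pkl","rb"))
b=[(-.125,-.17),(.048,-.023),(-.039,-.014),(.034,-.014),(.034,-.032)]
w=ray("w",[(231,129),(399,322),(414.5,232),(410.5,307),(391,307)],.02,c)
th,r,t,res=fit(b,w);print(th,t,np.round(res*1000,1).tolist())
k=ray("w",[(287,259)],.064,c);print("knob",k,(k-t)@r)
for n,p in dict(start=(-.03,-.135),corner=(-.03,-.023),end=(.025,-.023)).items(): print(n,r@p+t)
cv=ray("w",[(449,164),(432,381)],.042,c);print("canvas R edge",(cv-t)@r)
o=ctrl.get_obs();m=R.from_quat(np.roll(o["eef_rot"],-1)).as_matrix()
k=r@[-.03,((k-t)@r)[0,1]]+t
for off in(.06,.045):
  print("tool cm to behind knob",off,100*m.T@(np.r_[k-r@[0,off],.044]-o["eef_pos"]))
E
```

```text
-0.16977007623543716 [0.50086245 0.11753123] [[0.7, 1.1], [0.5, -0.5], [0.4, -1.1], [-0.9, 0.2], [-0.8, 0.3]]
knob [[0.45123771 0.00185977]] [[-0.02936796 -0.1223929 ]]
start [ 0.44848471 -0.01045929]
corner [0.46740776 0.09993055]
end [0.52161706 0.09063799]
canvas R edge [[-0.09994913  0.00246592]
 [ 0.09606827  0.00530398]]
tool cm to behind knob 0.06 [-3.545683   -8.64165929 20.60871876]
tool cm to behind knob 0.045 [-3.5509295  -7.14166852 20.60912748]
```

Emit:
send_rows --dr '[[0,0,0],[0,0,0],[0,0,0],[0,0,0],[0,0,0],[0,0,0],[0,0,0],[0,0,0]]' --xyz '[[-1.8,-4.4,0],[-3.5,-8.7,1],[-3.5,-8.7,5],[-3.5,-8.7,9],[-3.5,-8.7,13],[-3.5,-8.7,17],[-3.5,-8.7,20],[-3.5,-8.7,20.6]]' --jaw '[0,0,0,0,0,0,0,0]'

```text
time_s: 3.2
eef_pos: [0.4387, -0.057, 0.0426]
eef_rot: [-0.002, 0.083, 0.997, 0.001]
wrist_force: [0.4, 0.5, 0.2]
opening: -0.004
grasp_force: 0.0
```

Emit:
send_rows --dr '[[0,0,0],[0,0,0],[0,0,0],[0,0,0],[0,0,0],[0,0,0],[0,0,0],[0,0,0]]' --xyz '[[0,0.5,0],[0,1,0],[0,1.5,0],[0,2,0],[0,2.5,0],[0,3.0,0],[0,3.5,0],[0,4,0]]' --jaw '[0,0,0,0,0,0,0,0]'

```text
time_s: 4.2
eef_pos: [0.4472, -0.0188, 0.0444]
eef_rot: [0.0, 0.083, 0.997, -0.0]
wrist_force: [-0.1, -2.0, 0.5]
opening: 0.005
grasp_force: 0.9
```

```bash
python3 - <<'E'
from h import *
import pickle
o=ctrl.get_obs();c=ctrl.calibration("wrist");im=ctrl.camera("wrist")
cv2.imwrite("pics/w1.png",im[:,:,::-1]);pickle.dump(c,open("w1.pkl","wb"))
r=R.from_euler("z",-.16977).as_matrix()[:2,:2];print(o["eef_pos"],(o["eef_pos"][:2]-[.50086,.11753])@r,o["wrist_force"])
E
```

```text
[ 0.44718592 -0.01875664  0.04436531] [-0.02987604 -0.14339588] [-0.07080648 -2.01973799  0.47621321]
```

View pics/w1.png

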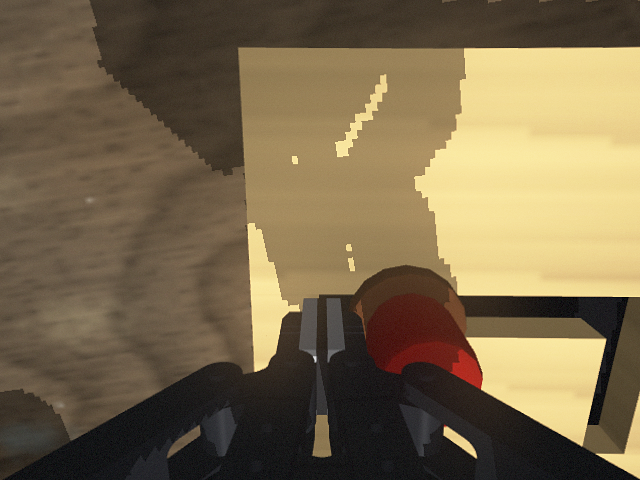

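The wrist view shows the closed fingers touching the knob's foot on its right side, around (352,300), and square on. The knob is upright.

Emit:
send_rows --dr '[[0,0,0],[0,0,0],[0,0,0],[0,0,0],[0,0,0],[0,0,0],[0,0,0],[0,0,0]]' --xyz '[[0,0.8,0],[0,1.8,0],[0,2.8,0],[0,3.8,0],[0,4.8,0],[0,5.8,0],[0,6.6,0],[0,7.0,0]]' --jaw '[0,0,0,0,0,0,0,0]'

```text
time_s: 5.25
eef_pos: [0.4587, 0.0506, 0.0443]
eef_rot: [0.0, 0.083, 0.997, -0.0]
wrist_force: [0.0, -2.7, 2.8]
opening: -0.002
grasp_force: 1.9
```

Emit:
send_rows --dr '[[0,0,0],[0,0,0],[0,0,0],[0,0,0],[0,0,0],[0,0,0],[0,0,0],[0,0,0]]' --xyz '[[0,0.3,0],[0,0.6,0],[0,0.9,0],[0,1.2,0],[0,1.5,0],[0,1.7,0],[0,1.8,0],[0,1.8,0]]' --jaw '[0,0,0,0,0,0,0,0]'

```text
time_s: 6.25
eef_pos: [0.4612, 0.0682, 0.044]
eef_rot: [-0.0, 0.083, 0.997, 0.0]
wrist_force: [0.1, -0.6, 1.0]
opening: -0.004
grasp_force: 0.6
```

```bash
python3 - <<'E'
from h import *
import pickle
o=ctrl.get_obs();c=ctrl.calibration("wrist");im=ctrl.camera("wrist")
cv2.imwrite("pics/w2.png",im[:,:,::-1]);pickle.dump(c,open("w2.pkl","wb"))
r=R.from_euler("z",-.16977).as_matrix()[:2,:2];print(o["eef_pos"],(o["eef_pos"][:2]-[.50086,.11753])@r,o["wrist_force"])
E
```

```text
[0.46121105 0.06818332 0.04395304] [-0.03074154 -0.05533617] [ 0.09289935 -0.64925328  1.00984956]
```

View pics/w2.png

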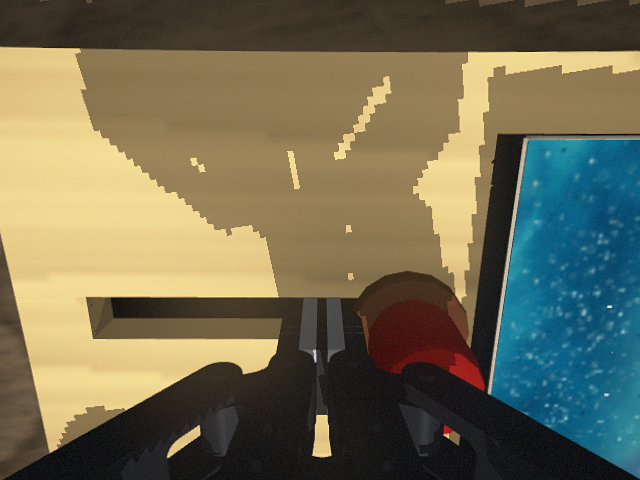

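The wrist view shows the knob beside the canvas, with the foot's left edge at (468,320) and still a gap to the canvas. The force is low, so I'll nudge it to the wall.

Emit:
send_rows --dr '[[0,0,0],[0,0,0],[0,0,0],[0,0,0],[0,0,0],[0,0,0],[0,0,0],[0,0,0]]' --xyz '[[0,0.05,0],[0,0.1,0],[0,0.15,0],[0,0.2,0],[0,0.2,0],[0,0.2,0],[0,0.2,0],[0,0.2,0]]' --jaw '[0,0,0,0,0,0,0,0]'

```text
time_s: 7.3
eef_pos: [0.462, 0.0698, 0.0443]
eef_rot: [0.0, 0.083, 0.997, -0.0]
wrist_force: [-0.3, -1.4, 1.2]
opening: -0.001
grasp_force: 0.6
```

Emit:
send_rows --dr '[[0,0,0],[0,0,0],[0,0,0],[0,0,0],[0,0,0],[0,0,0],[0,0,0],[0,0,0]]' --xyz '[[0,0.05,0],[0,0.1,0],[0,0.15,0],[0,0.2,0],[0,0.2,0],[0,0.2,0],[0,0.2,0],[0,0.2,0]]' --jaw '[0,0,0,0,0,0,0,0]'

```text
time_s: 8.3
eef_pos: [0.4625, 0.0715, 0.0446]
eef_rot: [0.0, 0.083, 0.997, -0.0]
wrist_force: [-1.1, -3.8, 5.7]
opening: -0.001
grasp_force: 3.4
```

Emit:
send_rows --dr '[[0,0,0],[0,0,0],[0,0,0],[0,0,0],[0,0,0],[0,0,0],[0,0,0],[0,0,0]]' --xyz '[[0,-0.5,0],[0,-2,0],[0,-2.5,-3],[0,-2.5,-8],[2,-1,-10],[4,1,-10],[6,2.9,-10],[6,2.9,-10]]' --jaw '[0,0,0,0,0,0,0,0]'

```text
time_s: 9.3
eef_pos: [0.4066, 0.1108, 0.1439]
eef_rot: [-0.0, 0.082, 0.997, 0.0]
wrist_force: [1.0, -1.3, 0.4]
opening: 0.001
grasp_force: 0.0
```

```bash
python3 - <<'E'
from h import *
import pickle
o=ctrl.get_obs();c=ctrl.calibration("wrist");im=ctrl.camera("wrist")
cv2.imwrite("pics/w3.png",im[:,:,::-1]);pickle.dump(c,open("w3.pkl","wb"))
s=ctrl.camera("scene")[165:300,185:365,::-1];cv2.imwrite("pics/s3.png",cv2.resize(s,None,fx=4.4,fy=4.4,interpolation=cv2.INTER_CUBIC))
r=R.from_euler("z",-.16977).as_matrix()[:2,:2];print(o["eef_pos"],(o["eef_pos"][:2]-[.50086,.11753])@r,o["wrist_force"])
E
```

```text
[0.40664795 0.11079469 0.14388216] [-0.09171966 -0.02255614] [ 1.01661931 -1.29731758  0.35240758]
```

View pics/w3.png

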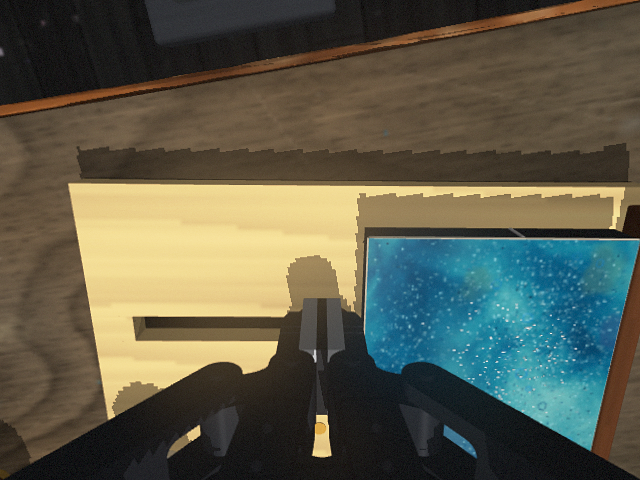

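View pics/s3.png

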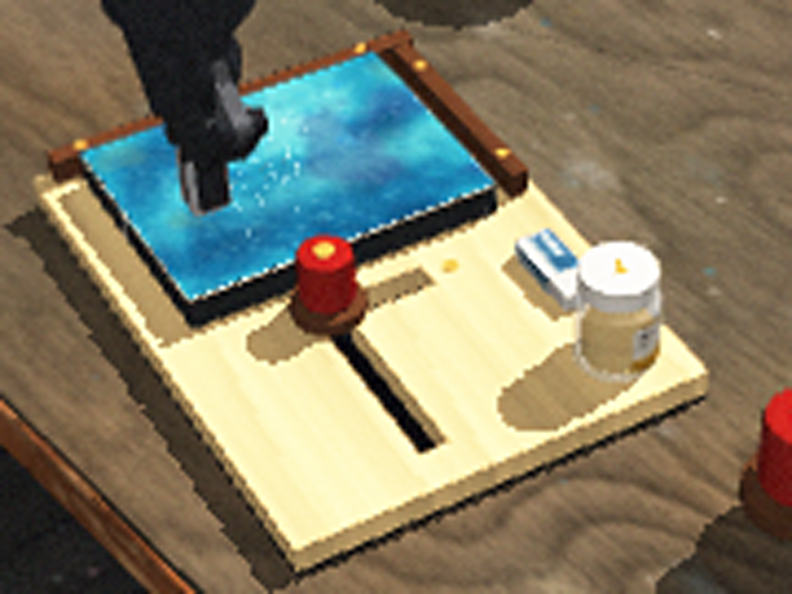

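The wrist view has the fingers lined up behind the short leg, with the brass dot at (320,428) between them. The scene crop shows the knob in the corner, its top at (324,249), with the canvas, eraser and jar unmoved. Next is to descend and push along the short leg.

Emit:
send_rows --dr '[[0,0,0],[0,0,0],[0,0,0],[0,0,0],[0,0,0],[0,0,0],[0,0,0],[0,0,0]]' --xyz '[[0,0,3],[0,0,6],[0,0,9],[0,0,9.9],[-0.7,0,9.9],[-1.4,0,9.9],[-2.1,0,9.9],[-2.8,0,9.9]]' --jaw '[0,0,0,0,0,0,0,0]'

```text
time_s: 10.4
eef_pos: [0.4367, 0.1056, 0.046]
eef_rot: [0.001, 0.083, 0.997, 0.0]
wrist_force: [0.2, 0.0, 0.7]
opening: -0.001
grasp_force: 0.0
```

Emit:
send_rows --dr '[[0,0,0],[0,0,0],[0,0,0],[0,0,0],[0,0,0],[0,0,0],[0,0,0],[0,0,0]]' --xyz '[[-0.6,0,0],[-1.2,0,0],[-1.8,0,0],[-2.4,0,0],[-3.0,0,0],[-3.6,0,0],[-4.1,0,0],[-4.5,0,0]]' --jaw '[0,0,0,0,0,0,0,0]'

```text
time_s: 11.4
eef_pos: [0.4802, 0.0982, 0.0453]
eef_rot: [-0.0, 0.083, 0.997, -0.0]
wrist_force: [-0.3, 0.0, -0.1]
opening: -0.002
grasp_force: 0.6
```

Emit:
send_rows --dr '[[0,0,0],[0,0,0],[0,0,0],[0,0,0],[0,0,0],[0,0,0],[0,0,0],[0,0,0]]' --xyz '[[-0.2,0,0],[-0.4,0,0],[-0.6,0,0],[-0.8,0,0],[-0.9,0,0],[-1.0,0,0],[-1.0,0,0],[-1.0,0,0]]' --jaw '[0,0,0,0,0,0,0,0]'

```text
time_s: 12.4
eef_pos: [0.4898, 0.0966, 0.0453]
eef_rot: [0.0, 0.083, 0.997, -0.0]
wrist_force: [-0.3, -0.4, 0.3]
opening: 0.006
grasp_force: 0.2
```

```bash
python3 - <<'E'
from h import *
o=ctrl.get_obs()
s=ctrl.camera("scene")[165:300,185:365,::-1];cv2.imwrite("pics/s4.png",cv2.resize(s,None,fx=4.4,fy=4.4,interpolation=cv2.INTER_CUBIC))
r=R.from_euler("z",-.16977).as_matrix()[:2,:2];print(o["eef_pos"],(o["eef_pos"][:2]-[.50086,.11753])@r,o["wrist_force"])
E
```

```text
[0.48983807 0.09659509 0.04531288] [-0.0073264  -0.02249616] [-0.33013343 -0.44468524  0.33800058]
```

View pics/s4.png

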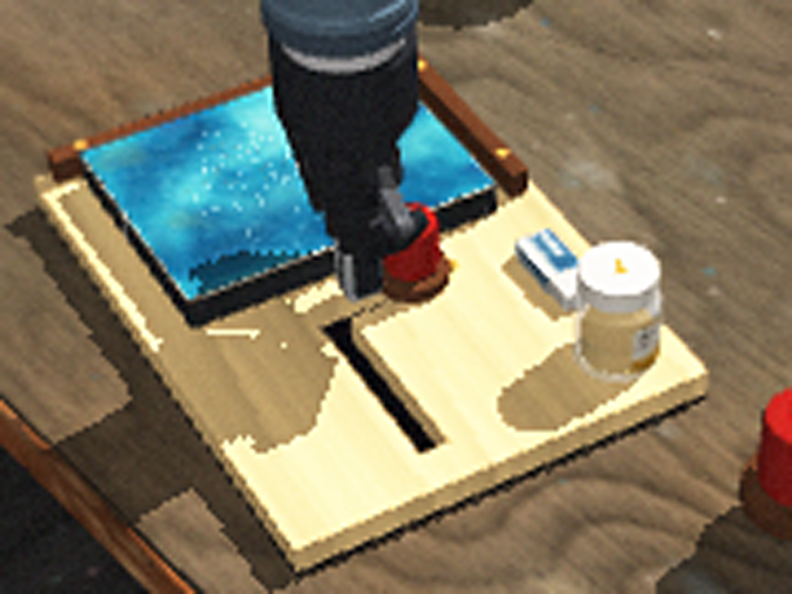

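The scene crop shows the knob upright near the end of the short leg, with its foot at (418,280). The force is low, so it isn't against the end wall yet.

Emit:
send_rows --dr '[[0,0,0],[0,0,0],[0,0,0],[0,0,0],[0,0,0],[0,0,0],[0,0,0],[0,0,0]]' --xyz '[[-0.05,0,0],[-0.1,0,0],[-0.15,0,0],[-0.2,0,0],[-0.2,0,0],[-0.2,0,0],[-0.2,0,0],[-0.2,0,0]]' --jaw '[0,0,0,0,0,0,0,0]'

```text
time_s: 13.45
eef_pos: [0.4918, 0.0962, 0.0453]
eef_rot: [0.0, 0.083, 0.997, -0.0]
wrist_force: [-0.1, 0.6, 0.1]
opening: 0.001
grasp_force: 0.3
```

Emit:
send_rows --dr '[[0,0,0],[0,0,0],[0,0,0],[0,0,0],[0,0,0],[0,0,0],[0,0,0],[0,0,0]]' --xyz '[[-0.05,0,0],[-0.1,0,0],[-0.15,0,0],[-0.2,0,0],[-0.25,0,0],[-0.3,0,0],[-0.3,0,0],[-0.3,0,0]]' --jaw '[0,0,0,0,0,0,0,0]'

```text
time_s: 14.45
eef_pos: [0.4932, 0.096, 0.0449]
eef_rot: [-0.002, 0.083, 0.997, 0.0]
wrist_force: [-6.6, 0.7, 4.4]
opening: -0.003
grasp_force: 3.5
```

Force went up to 6.6 N and the tool lags its target, so the knob is against the end wall. I'll back off, rise and check.

Emit:
send_rows --dr '[[0,0,0],[0,0,0],[0,0,0],[0,0,0],[0,0,0],[0,0,0],[0,0,0],[0,0,0]]' --xyz '[[0.4,0,0],[1.5,0,0],[3,0,0],[4,0,-2],[4,0,-7],[5,0,-12],[8,0,-16],[8,0,-16]]' --jaw '[0,0,0,0,0,0,0,0]'

```text
time_s: 15.45
eef_pos: [0.4159, 0.1096, 0.2084]
eef_rot: [0.003, 0.083, 0.997, 0.0]
wrist_force: [0.8, -0.8, -0.4]
opening: 0.0
grasp_force: 0.0
```

```bash
python3 - <<'E'
from h import *
s=ctrl.camera("scene");cv2.imwrite("pics/s5.png",cv2.resize(s[165:300,185:365,::-1],None,fx=4.4,fy=4.4,interpolation=cv2.INTER_CUBIC))
r=R.from_euler("z",-.16977).as_matrix()[:2,:2]
a=cv2.imread("pics/scene0.png")[:,:,::-1]
for im in(a,s):
    hsv=cv2.cvtColor(np.ascontiguousarray(im),cv2.COLOR_RGB2HSV)
    m=((hsv[...,0]<6)|(hsv[...,0]>174))&(hsv[...,1]>170)&(hsv[...,2]>60); m[:,:260]=0;m[:,320:]=0;m[:220]=0 if im is a else m[:220]; m[:195]=0;m[300:]=0
    n,l,st,c=cv2.connectedComponentsWithStats(m.astype(np.uint8)); i=1+st[1:,4].argmax()
    p=ray("scene",[c[i]],.045); print(st[i],c[i],(p-[.50086,.11753])@r)
E
```

```text
[272 244  14  19 208] [278.47596154 253.25      ] [[-0.02813091 -0.12378838]]
[273 211  13  18 187] [278.99465241 219.86631016] [[ 0.02989684 -0.02209511]]
```

View pics/s5.png

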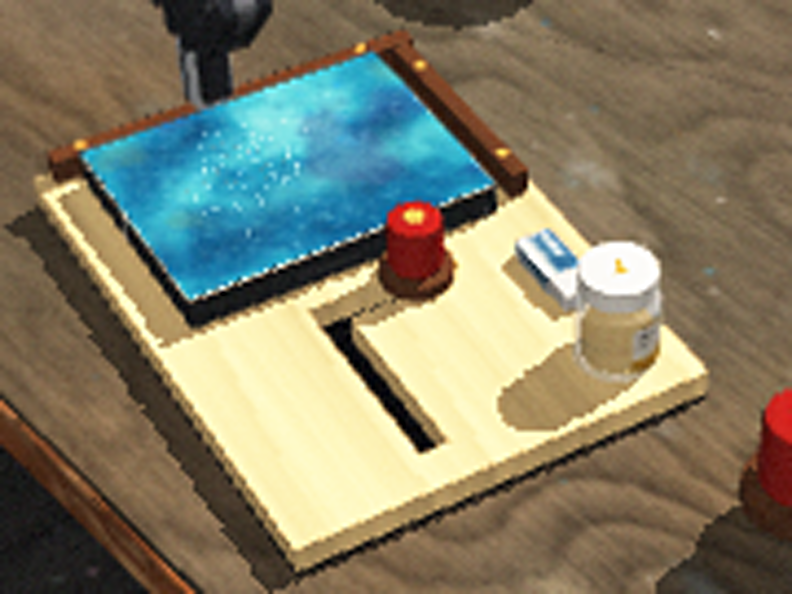

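The knob is upright at the end of the short leg, at about (0.028, -0.022) in the board frame after correcting for the view offset. The canvas, eraser and jar look unmoved, and the hand is clear.

```bash
python3 -c "
from bench import ctrl
print(ctrl.get_obs()['dq']);print(ctrl.hand_in())"
```

```text
[-0.00766451  0.06335029  0.01163438 -0.00059426 -0.01181907 -0.0013418 ]
the job is handed in; nothing more can be done
None
```

The stop knob is locked: it went along the slot to the corner, then fully home at the end of the short leg, and stands upright with the hand clear. The canvas, jar and eraser looked unmoved in the final picture; I handed in at about 15.5 s and no verdict came back.

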